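Crank the last plaques down the color-up slot

ROBOT

A 6-joint arm with a two-finger parallel gripper is mounted at the origin on the work surface. World frame = base frame: x ahead of the robot, y to its left, z up, the work surface at z = 0. Lengths are in m, angles in rad, forces in N, time in s.
With the tool pointing down it reaches from about 0.35 to 0.85 m from the base axis. Payload 8.1 kg.
Tool frame: the origin (TCP) lies at the very end of the fingers, on their centre line; the grasp point (between the pads) lies 19 mm behind it; z points along the fingers, y is the line along which they close (so a half turn about z gives the same grasp; the last joint's range is limited). The gripper opens to 85 mm and grips with 20 to 120 N. Pads are 22 mm wide; open, the fingers measure 114 mm over their backs; the gripper's body (76 mm by 85 mm) begins 54 mm behind the grasp point. The pads swing forward as they close: fully open they stand 13 mm farther back than shut.
Start: joints at [1.103, 0.13, 1.488, -0, 1.523, -0.085], TCP at [0.224, 0.557, 0.231] pointing down, gripper open.
Joint ranges: [-2.96, 2.96], [-0.89, 2.26], [0.02, 2.5], [-1.34, 4.48], [0, 2.73], [-2.66, 2.66]. Speed limits (rad/s): [2.39, 2.39, 2.79, 3.14, 3.14, 3.14].

INTERFACE

Orientations are given as a unit quaternion [x, y, z, w].
In Python, from station import ctrl, viewer gives the robot as it stands. The module is installed in compiled form; this text tells all that it offers.
- The arm moves only by the tool arm_command, never from a script. Its argument "moves" is a list of rows, each a list of 3 entries, a list of its own where there are three numbers: the turn, a rotation vector about the tool's x, y, z in rad, then the shift along the tool's x, y, z in mm, then the finger opening in mm, from 0 to 85.4. In form: [[[ax, ay, az], [tx, ty, tz], fingers], ...]. A call has 1 to 20 rows; each row is the pose to reach, as a shift and turn from the pose commanded when the call began, along the tool's axes at that moment; what a row does not reach only later rows make up. A row lasts 1/10 s, in which the tool goes at most 50 mm and 8.59 degrees, less where a joint would pass 70% of its speed; a pose out of reach is approached as far as the arm can. A call with a gripper value outside its range is refused whole. The fingers move at their own pace and stop on an object; "newtons" is the grip in N (left out, the last holds). Time passes only in rows, so rows that repeat a pose let the fingers close. It gives the time, the measured TCP pose, the force, the opening and the grip force at its end, in the units of the state.
- ctrl.state(): the state, without advancing time (a new reading comes with each control period).
- viewer.snapshot(name): name is "scene" or "top" or "wrist"; returns a dict with "pixels" (420x560x3 uint8, blue, green, red), "fx", "fy", "cx", "cy" (pixels), "origin" and "orientation" of the camera in the world; the wrist camera has in their place "hand_eye" (4x4, takes a point from camera to tool coordinates, whose origin is the TCP and whose axes are the flange's). Camera axes: x right, y down, z forward; pixel columns grow to the right and rows downward; lengths in m; the calibration is good to about 2 mm. A picture is of the moment at which its call begins: read the wrist's pose just before it. There is no depth.
- ctrl.finish_job(): hands the job in; it is judged then, once.
Trained networks look in the newest picture that a camera, given by its name, has taken for a name from the list of things; names that differ only in an ending like _2 or _b are one class to them, and where a whole thing is asked for, a point or a joint stands for the part that bears it (a point fixed in the world has none). Each returns a list of dicts, best first, with "conf" (0 to 1); they miss things now and then, are a little off and sometimes report something else, mostly with a low value. They report only what shows in the picture. A call takes as long as a camera call. They do not tell look-alikes from the thing itself.
- viewer.boxes_of(label, camera): "box" ([left, top, width, height] in pixels, round what is visible of it).
- viewer.cut_out(label, camera): "pixels" (420x560 bool, what is visible of it) and "box" ([left, top, width, height] in pixels, round what is visible of it).
The state is a dict: "clock": time; "joint_pos": joint angles; "joint_velocities": joint speeds; "joint_torque": joint torques, N m; "eef_pos": TCP position; "orientation": TCP orientation; "force": force on the tool from outside, world axes, zero at the start; "moment": the same for the moment, N m; "grip_width": finger opening in m; "grasp_force": force on a finger pad.
Only numpy, scipy, OpenCV 4.12 (cv2) and the standard library are available. Lean on these libraries where they do the work, as an engineer would, in place of code of your own. Each camera call takes 0.05 s, during which the arm holds its last target. There are 200 camera calls.

TASK

Set the loose aluminium follower weight squarely into the plaque feeder's magazine, on top of the two crimson plaques. Then turn the crank clockwise at an easy, steady pace, holding it through the stiff part of each turn so that it neither kicks back nor runs away from you, until both plaques have gone down the slot and the crank comes up against the empty lock. Stop as soon as you feel that stop, do not force it, and let go; leave the other things on the glass where they are.

Things in the scene. Friction and masses are not known exactly. Their poses are not given: they have to be found in the camera images.
- feeder: hand-cranked plaque feeder, fixed: black case 150 (own x) x 300 (own y) x 60 mm with a mirrored deck on top; origin at the centre of its underside. From own +y to own -y: smoked housing (120 x 127 mm, top at z 110 mm) with the crank on it, open-topped clear magazine (centre at own y -35 mm), color-up slot under a clear flap. Its slide pushes plaques along own -y
- slot (a point): centre of the color-up slot at deck level (z 60 mm over the feeder's underside): opening 66 x 72 mm into a bin 52 mm deep. A free-swinging clear flap covers it; plaques pass beneath. Only the lowest plaque fits through the 10.5 mm high gate from the magazine
- magazine_mouth (a point): centre of the magazine's top opening, 104 mm over the feeder's underside, 44 mm over the magazine's floor (the deck). Inside 64 x 64 mm, square to the feeder's axes, walls 4 mm, with a small flared lip rising 7 mm higher. Axes as the feeder's
- crank_axis (a point): point on the crank's upright axis (feeder's own y +85 mm), 158 mm over the feeder's underside. Load: in every turn heaviest 1.6 to 2.5 rad past the drawn-back point (return spring and stack, about 12 N at the handle); past half a turn the spring drives the crank on with up to 12 N until about 5 rad, so it must be held back; if let go there it flies round
- crank (a joint): crank angle, rad, grows clockwise seen from above, endless. Every 2 pi, as at 0, the arm points to the feeder's own +y and the slide is drawn back; half a turn on it is forward (80 mm). One turn feeds one plaque. Once empty, the weight stands on the floor in the slide's way: 0.8 to 1.5 rad into the next turn, else light there, the load climbs about 2 N per mm; over 25 N at the handle forces it
- crank_grip (a point): middle of the crank's upright wooden handle: 22 mm diameter, 52 mm high (26 mm above and below this point), turning freely on its pin, 60 mm from the crank's axis, 158 mm over the feeder's underside; the steel arm's top lies 28 mm below this point
- plaque0: crimson plaque 60 x 60 x 7 mm, 30 g, lowest in the magazine; origin at the centre of its underside
- plaque1: the same, lying on the first; its upper face is 14 mm over the magazine's floor
- weight: follower weight, loose on the table: plain aluminium block 60 x 60 x 22 mm, about 0.3 kg, with an upright square grip post 18 x 18 mm, 36 mm high, in the middle of its top (z 22 to 58 mm, square to the block); origin at the centre of its underside
- ashtray: smoked crystal ashtray, round, 104 mm across, 30 mm high, 0.55 kg; bystander; origin at the centre of its underside
- marker: gilded table marker, a turned post 44 mm across the foot, 70 mm high; bystander; origin at the centre of its underside
- tipbox: black enamel tip box 90 x 120 x 85 mm, 1.2 kg; bystander; origin at the centre of its underside
Mind the look-alikes: they are no part of the job. Of the things that look like the weight, the largest one is meant.

How it is judged:
By the outcome, as a careful person would: the job done as asked, in the order asked, and still so for the second after the job is handed in, with the robot touching nothing.
It also fails if it takes over 72 s, if anything falls off the work surface, if the arm or the gripper's body presses on something with over 40 N, if the wrist force passes 120 N, or if a joint passes its speed limit or range.

## Working session

There is one attempt and no reset: what is moved stays moved. The work goes in short steps, Python scripts to look and compute and a tool call to move; the robot and the scene stay as the last step left them, time stands still between calls to the robot, and variables do not carry over. Pictures are saved under pics/ and viewed, at most 10 in all, crops included, and the job is handed in when it is done.

Besides the shell and the picture viewer there is one more tool, called as name(argument=value, ...) on one line, values as JSON. arm_command: Moves the arm, as the interface text tells. Its arguments: {"type":"object","properties":{"moves":{"type":"array"},"newtons":{"type":"number"}},"required":["moves"]}

```bash
mkdir -p pics; cat > h.py <<'E'
import numpy as np, cv2
from scipy.spatial.transform import Rotation as R
from station import ctrl, viewer
def cam(n):
    s=ctrl.state(); d=viewer.snapshot(n)
    if 'hand_eye' in d:
        T=np.eye(4);T[:3,:3]=R.from_quat(s['orientation']).as_matrix();T[:3,3]=s['eef_pos'];C=T@np.array(d['hand_eye'])
    else:
        C=np.eye(4);o=np.array(d['orientation'])
        C[:3,:3]=o if o.shape==(3,3) else R.from_quat(o).as_matrix();C[:3,3]=d['origin']
    return d,C
def unproj(d,C,px,z):
    px=np.atleast_2d(np.array(px,float))
    r=np.c_[(px[:,0]-d['cx'])/d['fx'],(px[:,1]-d['cy'])/d['fy'],np.ones(len(px))]@C[:3,:3].T
    return C[:3,3]+r*((z-C[2,3])/r[:,2])[:,None]
def proj(d,C,P):
    p=(np.atleast_2d(P)-C[:3,3])@C[:3,:3]
    return np.c_[p[:,0]/p[:,2]*d['fx']+d['cx'],p[:,1]/p[:,2]*d['fy']+d['cy']]
E
python3 - <<'E'
from h import *
s=ctrl.state();print(s)
for n in ['top','scene']:
    d,C=cam(n);cv2.imwrite(f'pics/{n}0.png',d['pixels']);print(n,d['fx'],d['cx'],d['cy'],C.round(3).tolist())
    for l in ['feeder','magazine_mouth','crank','crank_grip','weight','ashtray','marker','tipbox','plaque0','slot']:
        print(l,[(b['box'],round(b['conf'],2)) for b in viewer.boxes_of(l,n)])
E
```

```text
{'clock': 0.0, 'joint_pos': array([ 1.10256723e+00,  1.31172535e-01,  1.48929572e+00,  1.50686746e-06,
        1.52300626e+00, -8.54150017e-02]), 'joint_velocities': array([ 0.00024219, -0.0014838 , -0.0012453 ,  0.00061329,  0.00054609,
        0.00046231]), 'joint_torque': array([-1.82166226e-03, -5.69415450e+01, -5.00544298e+01, -4.16120429e-04,
        1.52724527e-02,  2.69598637e-07]), 'eef_pos': array([0.2238529 , 0.556074  , 0.23022862]), 'orientation': array([ 1.90240386e-01,  9.81737088e-01, -9.04900956e-04, -2.57879822e-04]), 'force': array([-0.43605885, -0.01841856, -0.94968095]), 'moment': array([-0.00328329, -0.0164945 , -0.02431101]), 'grasp_force': 0.0, 'grip_width': 0.08516685384109447}
top 513.6377553034051 267.656429618503 215.9552054404088 [[-0.04, -0.975, 0.218, 0.201], [-0.999, 0.04, -0.005, 0.013], [-0.004, -0.218, -0.976, 1.421], [0.0, 0.0, 0.0, 1.0]]
feeder [([206.3, 152.3, 119.8, 78.7], 0.93)]
magazine_mouth [([207.9, 156.6, 119.1, 74.1], 0.9), ([415.5, 256.4, 23.7, 13.9], 0.52)]
crank [([208.3, 163.6, 30.1, 21.4], 0.54)]
crank_grip [([207.8, 161.0, 34.2, 22.
[... 461 characters left out ...]
3, -0.659], [0.001, -0.83, -0.558, 0.677], [0.0, 0.0, 0.0, 1.0]]
feeder [([238.7, 188.9, 126.5, 123.1], 0.86), ([98.8, 309.5, 25.1, 32.4], 0.32)]
magazine_mouth [([237.8, 188.3, 128.3, 122.7], 0.77), ([308.1, 149.3, 32.6, 33.7], 0.55)]
crank [([324.7, 190.1, 27.6, 31.1], 0.73)]
crank_grip [([327.2, 188.7, 24.3, 34.0], 0.59)]
weight [([184.3, 297.9, 40.4, 38.5], 0.92), ([157.2, 332.3, 27.8, 26.8], 0.68), ([183.5, 281.5, 17.4, 17.8], 0.62)]
ashtray [([321.7, 186.1, 24.6, 21.7], 0.94)]
marker [([101.5, 306.8, 25.4, 34.9], 0.91), ([306.3, 147.2, 35.9, 33.9], 0.2)]
tipbox [([305.8, 148.4, 34.4, 33.4], 0.93), ([99.1, 307.3, 25.1, 31.5], 0.24)]
plaque0 []
slot [([239.7, 188.5, 126.1, 123.9], 0.94)]
```

```bash
python3 - <<'E'
import cv2
a=cv2.imread('pics/top0.png')[130:320,50:450];cv2.imwrite('pics/topc.png',cv2.resize(a,None,fx=2,fy=2,interpolation=cv2.INTER_CUBIC))
a=cv2.imread('pics/scene0.png')[140:370,90:390];cv2.imwrite('pics/scenec.png',cv2.resize(a,None,fx=2.6,fy=2.6,interpolation=cv2.INTER_CUBIC))
E
```

```text
(no output)
```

View pics/topc.png

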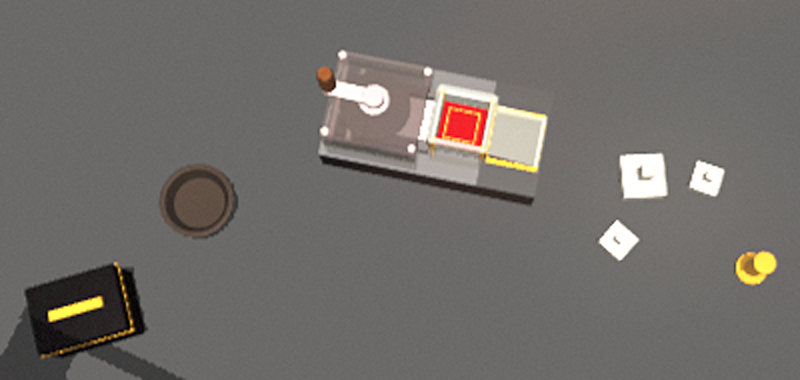

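View pics/scenec.png

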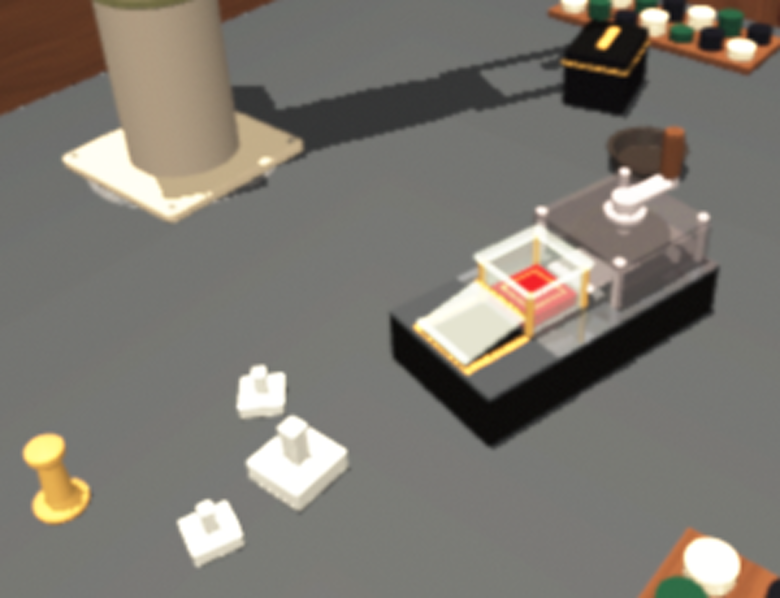

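Top picture: three weight look-alikes at (371,216), (404,220) and (358,249). The one at (371,216) is clearly the largest (about 60 mm), so that is the one meant. Its scene crop at (297,460) confirms this. The feeder's handle is at top (213,169), the crank at 0, the magazine at (281,190), and the marker at (427,264).

```bash
python3 - <<'E'
from h import *
d,C=cam('top')
m=viewer.cut_out('weight','top')
for b in m:
    if True:
        mk=b['pixels'].astype(np.uint8);ys,xs=np.nonzero(mk);c=(xs.mean(),ys.mean())
        q=unproj(d,C,c,.02)[0];print('w',c,q.round(4),len(xs)); 
        cn=max(cv2.findContours(mk,0,2)[0],key=cv2.contourArea);r=cv2.minAreaRect(cn.astype(np.float32))
        P=unproj(d,C,cv2.boxPoints(r),.022);print(P.round(4).tolist())
f=lambda x,y:(x/2+50,y/2+130)
print('crank hub',unproj(d,C,f(374,99),.13).round(4))
print('handle top',unproj(d,C,f(325,72),.184).round(4))
print('mag rim',unproj(d,C,f(463,122),.111).round(4))
print('posts',unproj(d,C,[f(342,55),f(428,71),f(324,131),f(411,148)],.11).round(4))
print('case bottom',unproj(d,C,[f(320,160),f(532,202)],.0).round(4))
print('flap',unproj(d,C,[f(485,164),f(540,171),f(546,114)],.06).round(4))
print('marker',unproj(d,C,f(755,275),.0).round(4))
s=ctrl.state();print(s['eef_pos'])
d,C=cam('wrist');print(d['hand_eye'])
E
```

```text
w (np.float64(370.4262626262626), np.float64(217.6040404040404)) [ 0.497  -0.2797  0.02  ] 495
[[0.5278, -0.2482, 0.022], [0.5295, -0.312, 0.022], [0.4665, -0.3105, 0.022], [0.4648, -0.2473, 0.022]]
w (np.float64(402.61333333333334), np.float64(218.52444444444444)) [ 0.4907 -0.369   0.02  ] 225
[[0.4779, -0.3402, 0.022], [0.5183, -0.3575, 0.022], [0.5026, -0.397, 0.022], [0.4624, -0.3796, 0.022]]
w (np.float64(357.9641255605381), np.float64(249.38565022421525)) [ 0.4091 -0.238   0.02  ] 223
[[0.4097, -0.2089, 0.022], [0.4377, -0.24, 0.022], [0.4073, -0.2665, 0.022], [0.3796, -0.2354, 0.022]]
crank hub [[0.59   0.0833 0.13  ]]
handle top [[0.6117 0.1412 0.184 ]]
mag rim [[ 0.5592 -0.0322  0.111 ]]
posts [[0.6592 0.1256 0.11  ]
 [0.6319 0.0112 0.11  ]
 [0.5548 0.1515 0.11  ]
 [0.527  0.0376 0.11  ]]
case bottom [[ 0.5421  0.1695  0.    ]
 [ 0.4691 -0.1277  0.    ]]
flap [[ 0.5129 -0.0612  0.06  ]
 [ 0.5    -0.1352  0.06  ]
 [ 0.5798 -0.1484  0.06  ]]
marker [[ 0.3537 -0.4297  0.    ]]
[0.2241059  0.55657737 0.23130858]
[[ 2.01844405e-04 -9.64304975e-01 -2.64794022e-01  6.77818326e-02]
 [ 9.99999914e-01  2.90923464e-04 -2.97191590e-04  5.19893821e-04]
 [ 3.63618123e-04 -2.64793939e-01  9.64304950e-01 -1.43171369e-01]
 [ 0.00000000e+00  0.00000000e+00  0.00000000e+00  1.00000000e+00]]
```

arm_command(moves=[[[0,0,1.43],[-512,-373,-100],85],[[0,0,1.43],[-512,-373,-100],85],[[0,0,1.43],[-512,-373,-100],85],[[0,0,1.43],[-512,-373,-100],85],[[0,0,1.43],[-512,-373,-100],85],[[0,0,1.43],[-512,-373,-100],85],[[0,0,1.43],[-512,-373,-100],85],[[0,0,1.43],[-512,-373,-100],85],[[0,0,1.43],[-512,-373,-100],85],[[0,0,1.43],[-512,-373,-100],85],[[0,0,1.43],[-512,-373,-100],85],[[0,0,1.43],[-512,-373,-100],85],[[0,0,1.43],[-512,-373,-100],85],[[0,0,1.43],[-512,-373,-100],85],[[0,0,1.43],[-512,-373,-100],85],[[0,0,1.43],[-512,-373,-100],85],[[0,0,1.43],[-512,-373,-100],85],[[0,0,1.43],[-512,-373,-100],85]])

```text
clock: 3.05
eef_pos: [0.5593, 0.0205, 0.3314]
orientation: [0.787, 0.617, 0.0, 0.0]
force: [-0.4, 0.3, -0.0]
grip_width: 0.085
grasp_force: 0.0
```

```bash
python3 - <<'E'
from h import *
import pickle
d,C=cam('wrist');print(d['fx'],d['cx'],d['cy'],C.round(3).tolist())
pickle.dump((d,C),open('w1.pkl','wb'))
im=d['pixels'].copy()
# predicted model overlay
yaw=-.24; 
def F(p,o=(0.568,-0.0005)):
    c,s=np.cos(yaw),np.sin(yaw);p=np.atleast_2d(np.array(p,float));return np.c_[o[0]+c*p[:,0]-s*p[:,1],o[1]+s*p[:,0]+c*p[:,1],p[:,2]]
for P in [[(32,-3,104),(32,-67,104),(-32,-67,104),(-32,-3,104)],[(75,150,60),(75,-150,60),(-75,-150,60),(-75,150,60)],[(0,85,130),(0,145,130),(0,145,184)]]:
    q=proj(d,C,F(np.array(P)/1000.)).round().astype(int);cv2.polylines(im,[q],True,(0,255,0),1)
cv2.imwrite('pics/w1.png',cv2.resize(im,(784,588)))
E
```

```text
366.1533742715894 275.8668763709795 205.0141352542513 [[0.971, -0.229, -0.062, 0.575], [-0.238, -0.937, -0.257, 0.086], [0.001, 0.265, -0.964, 0.475], [0.0, 0.0, 0.0, 1.0]]
```

View pics/w1.png

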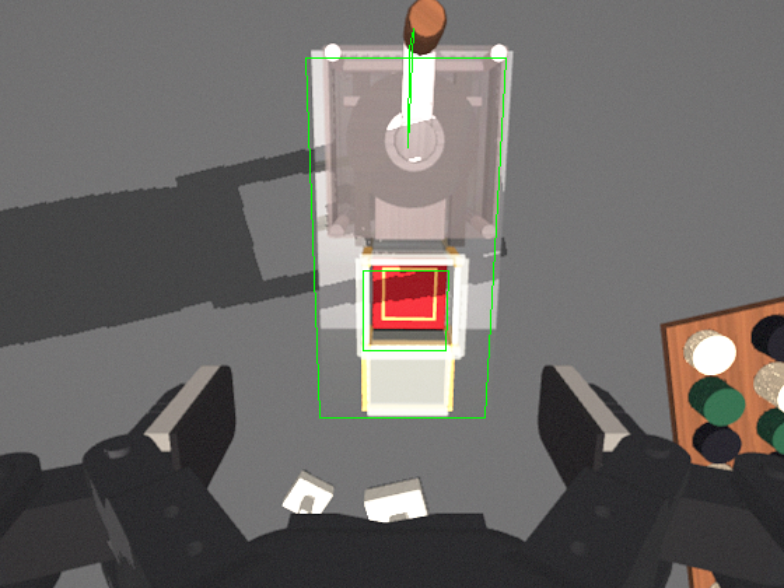

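```bash
python3 - <<'E'
import pickle,cv2,numpy as np
d,C=pickle.load(open('w1.pkl','rb'));im=d['pixels']
a=cv2.resize(im[0:175,215:375],None,fx=2.5,fy=2.5,interpolation=cv2.INTER_CUBIC)
b=cv2.resize(im[165:300,240:350],None,fx=3.6,fy=3.6,interpolation=cv2.INTER_CUBIC)
o=np.zeros((490,800,3),np.uint8);o[:a.shape[0],:a.shape[1]]=a;o[:b.shape[0],400:400+b.shape[1]]=b
cv2.imwrite('pics/w1c.png',o)
E
```

```text
(no output)
```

View pics/w1c.png

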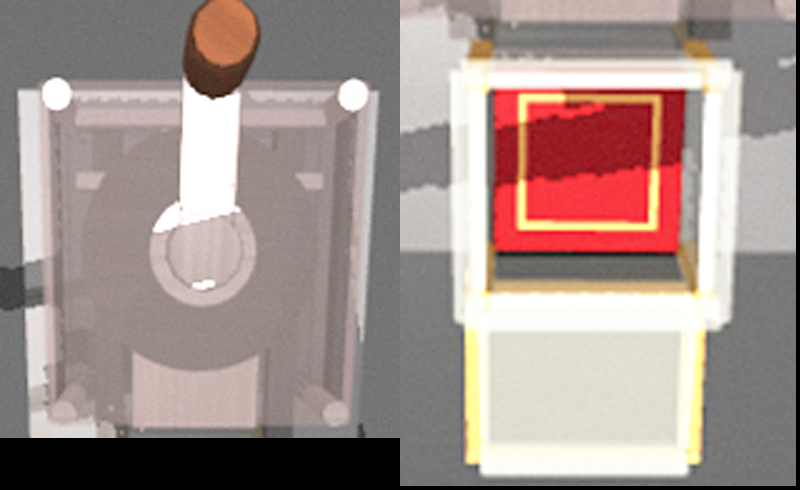

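```bash
python3 - <<'E'
from h import *
import pickle
d,C=pickle.load(open('w1.pkl','rb'))
A=lambda x,y:(215+(x+.5)/2.5-.5,(y+.5)/2.5-.5)
B=lambda x,y:(240+(x-400+.5)/3.6-.5,165+(y+.5)/3.6-.5)
p=unproj(d,C,[A(57,94),A(353,94),A(62,412),A(337,412)],.112);print('posts',p.round(4).tolist(),p.mean(0).round(4))
print('yaw posts',np.arctan2(*(p[1]-p[0])[[1,0]]),np.linalg.norm(p[1]-p[0]), np.linalg.norm(p[3]-p[2]))
v=(p[0]+p[1]-p[2]-p[3])/2;print(-np.arctan2(v[0],v[1]),np.linalg.norm(v))
h=unproj(d,C,A(203.5,252.5),.13)[0];g=unproj(d,C,A(225,32),.184)[0];print('hub',h.round(4),'handle',g.round(4),np.hypot(*(g-h)[:2]),'dir',np.arctan2((g-h)[0],(g-h)[1]))
q=unproj(d,C,[B(467,62),B(722,62),B(722,320),B(467,320)],.104);print('mag outer',q.round(4).tolist(),q.mean(0).round(4),np.linalg.norm(np.diff(q,axis=0),axis=1))
q=unproj(d,C,[B(452,68),B(740,68),B(728,325),B(457,325)],.111);print('flare',q.round(4).tolist(),q.mean(0).round(4),np.linalg.norm(np.diff(q,axis=0),axis=1))
q=unproj(d,C,[B(470,463),B(700,463)],.06);print('gold end',q.round(4).tolist(),q.mean(0))
q=unproj(d,C,[B(495,90),B(685,90),B(680,252),B(494,252)],.074);print('red',q.round(4).tolist(),q.mean(0).round(4),np.linalg.norm(np.diff(q,axis=0),axis=1))
E
```

```text
posts [[0.5548, 0.1519, 0.112], [0.6597, 0.1263, 0.112], [0.5259, 0.0388, 0.112], [0.6323, 0.0127, 0.112]] [0.5932 0.0824 0.112 ]
yaw posts -0.2399449652605252 0.10800428886851189 0.10962383315585421
-0.24376319763231802 0.11677165894200253
hub [0.5933 0.0851 0.13  ] handle [0.61   0.1432 0.184 ] 0.06052545951417461 dir 0.27954775751217403
mag outer [[0.5388, 0.0158, 0.104], [0.6098, -0.0016, 0.104], [0.5938, -0.0796, 0.104], [0.5189, -0.0613, 0.104]] [ 0.5653 -0.0317  0.104 ] [0.07307117 0.07961694 0.07714348]
flare [[0.535, 0.0164, 0.111], [0.6137, -0.0028, 0.111], [0.5949, -0.0785, 0.111], [0.5167, -0.0593, 0.111]] [ 0.5651 -0.031   0.111 ] [0.08106809 0.07793278 0.08052195]
gold end [[0.4999, -0.131, 0.06], [0.5779, -0.1502, 0.06]] [ 0.53890153 -0.14060436  0.06      ]
red [[0.5422, -0.0006, 0.074], [0.5997, -0.0147, 0.074], [0.587, -0.0667, 0.074], [0.5288, -0.0524, 0.074]] [ 0.5644 -0.0336  0.074 ] [0.05919188 0.05352301 0.05994394]
```

The feeder fits consistently: yaw is -0.241, the magazine centre is (0.565,-0.0315), the hub (0.5935,0.085) and the crank ≈0. Now to the weight.

arm_command(moves=[[[0,0,-0.24],[-307,11,151],85],[[0,0,-0.24],[-307,11,151],85],[[0,0,-0.24],[-307,11,151],85],[[0,0,-0.24],[-307,11,151],85],[[0,0,-0.24],[-307,11,151],85],[[0,0,-0.24],[-307,11,151],85],[[0,0,-0.24],[-307,11,151],85],[[0,0,-0.24],[-307,11,151],85],[[0,0,-0.24],[-307,11,151],85],[[0,0,-0.24],[-307,11,151],85],[[0,0,-0.24],[-307,11,151],85],[[0,0,-0.24],[-307,11,151],85]])

```text
clock: 4.3
eef_pos: [0.4977, -0.2805, 0.1813]
orientation: [0.707, 0.707, 0.0, 0.001]
force: [-0.7, -0.2, 0.4]
grip_width: 0.0851
grasp_force: 0.0
```

```bash
python3 - <<'E'
from h import *
import pickle
s=ctrl.state();print(s['clock'],s['eef_pos'],s['orientation'])
d,C=cam('wrist');pickle.dump((d,C),open('w2.pkl','wb'));im=d['pixels'].copy()
for b in viewer.cut_out('weight','wrist'):
    mk=b['pixels'].astype(np.uint8);cn=max(cv2.findContours(mk,0,2)[0],key=cv2.contourArea)
    P=unproj(d,C,cv2.boxPoints(cv2.minAreaRect(cn)),.0);print(b['box'],b['conf'],P.round(4).tolist())
    cv2.drawContours(im,[cn],-1,(0,255,0),1)
w=np.array([.497,-.28]);
for z,h in ((.022,.03),(.058,.009)):
    q=proj(d,C,[(w[0]+a*h,w[1]+b*h,z) for a,b in((1,1),(1,-1),(-1,-1),(-1,1))]).round().astype(int);cv2.polylines(im,[q],True,(255,0,255),1)
cv2.imwrite('pics/w2.png',cv2.resize(im,(784,588)))
E
```

```text
4.3 [ 0.49770932 -0.280461    0.18125847] [7.07160096e-01 7.07053037e-01 1.86406741e-04 7.52497608e-04]
[239.8, 152.1, 72.5, 69.9] 0.8 [[0.4648, -0.2526, 0.0], [0.5284, -0.2526, 0.0], [0.5301, -0.3194, 0.0], [0.4631, -0.3194, 0.0]]
[139.6, 107.4, 64.4, 67.5] 0.79 [[0.3748, -0.2424, 0.0], [0.4064, -0.2126, 0.0], [0.4361, -0.2419, -0.0], [0.4045, -0.2732, 0.0]]
[244.5, 254.2, 52.3, 54.8] 0.63 [[0.4623, -0.3909, 0.0], [0.4783, -0.3468, 0.0], [0.5186, -0.3632, 0.0], [0.5038, -0.4084, 0.0]]
```

View pics/w2.png

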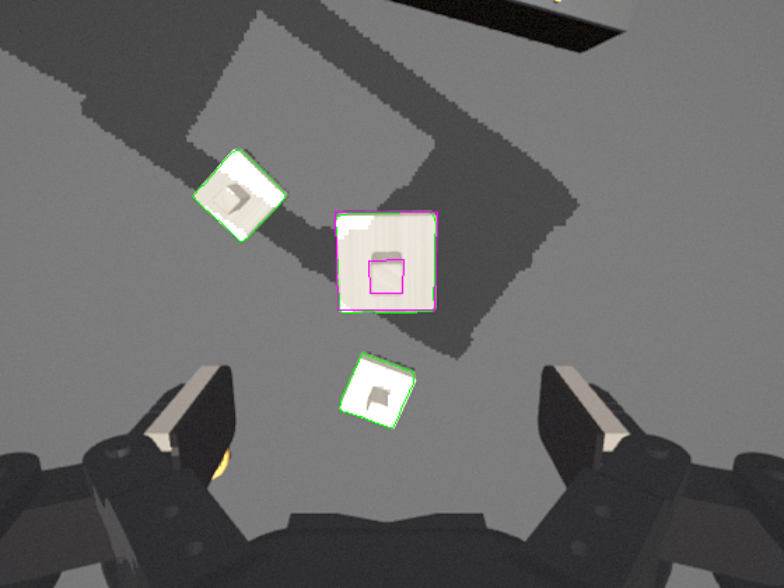

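The magenta model overlay, drawn from the top-view measurement, lies on the big block, which is seen at (386,262). The look-alikes at (240,195) and (378,390) are smaller. Grasping the big block's post.

arm_command(moves=[[[0,0,0],[0,0,40],50],[[0,0,0],[0,0,80],50],[[0,0,0],[0,0,120],50],[[0,0,0],[0,0,145],50],[[0,0,0],[0,0,153],50],[[0,0,0],[0,0,153],50],[[0,0,0],[0,0,153],12],[[0,0,0],[0,0,153],12],[[0,0,0],[0,0,153],12],[[0,0,0],[0,0,153],12],[[0,0,0],[0,0,153],12],[[0,0,0],[0,0,153],12]], newtons=60)

```text
clock: 5.6
eef_pos: [0.4985, -0.2824, 0.0298]
orientation: [0.708, 0.706, 0.0, 0.002]
force: [0.3, 1.2, 6.2]
grip_width: 0.0168
grasp_force: 60.0
```

arm_command(moves=[[[0,0,0],[0,0,-20],12],[[0,0,0],[0,0,-50],12],[[0,0,0],[0,0,-90],12],[[0,0,0],[0,0,-130],12],[[0,0,0],[0,0,-160],12],[[0,0,0],[0,0,-180],12],[[0,0,0],[0,0,-180],12],[[0,0,0],[0,0,-180],12]])

```text
clock: 6.4
eef_pos: [0.4968, -0.2813, 0.207]
orientation: [0.708, 0.706, 0.0, 0.0]
force: [0.4, -0.7, -4.2]
grip_width: 0.0172
grasp_force: 59.4
```

```bash
python3 - <<'E'
from h import *
import pickle
s=ctrl.state();print(s['clock'],s['eef_pos'],s['orientation'],s['force'],s['moment'],s['grip_width'])
d,C=cam('wrist');pickle.dump((d,C),open('w3.pkl','wb'));im=d['pixels'].copy()
T=R.from_quat(s['orientation']).as_matrix()
for z,h in ((.0062,.03),(-.0298,.009)):
    q=proj(d,C,[s['eef_pos']+T@(a*h,b*h,z) for a,b in((1,1),(1,-1),(-1,-1),(-1,1))]).round().astype(int);cv2.polylines(im,[q],True,(255,0,255),1);print(q.tolist())
cv2.imwrite('pics/w3.png',cv2.resize(im[120:420,130:430],(600,600)))
E
```

```text
6.4 [ 0.49675351 -0.28131106  0.2070124 ] [7.07809269e-01 7.06403569e-01 2.74463437e-05 1.87688712e-04] [ 0.42231842 -0.69209583 -4.18396153] [0.01341263 0.01394338 0.010568  ] 0.017247788569856752
[[349, 197], [206, 197], [213, 323], [342, 323]]
[[304, 283], [251, 283], [252, 329], [303, 329]]
```

View pics/w3.png

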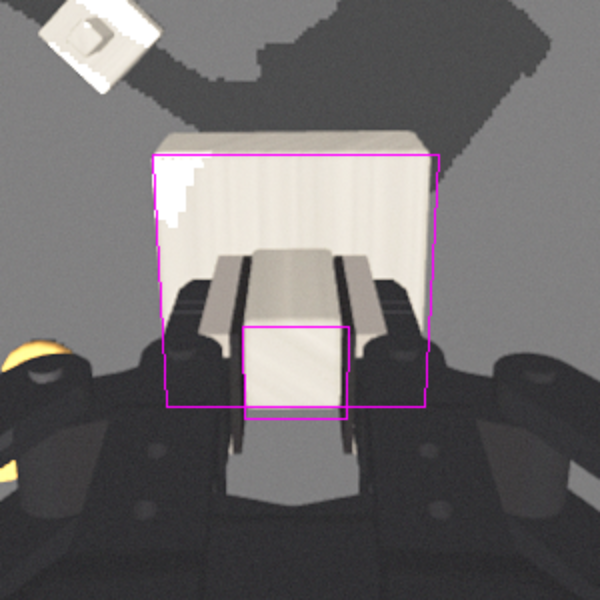

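```bash
python3 - <<'E'
from h import *
import pickle
d,C=pickle.load(open('w3.pkl','rb'))
px=np.array([(247,320),(338,320),(341,408),(243,408),(252,250),(332,250),(153,154),(430,154),(173,132),(416,132)],float)/2+[130,120]
# weight frame in tool axes: x tool up in image, tool y: image right -> +y ; z down
ob=np.array([(9,-9,-58),(9,9,-58),(-9,9,-58),(-9,-9,-58),(9,-9,-22),(9,9,-22),(30,-30,-22),(30,30,-22),(30,-30,0),(30,30,0)],float)/1000
K=np.array([[d['fx'],0,d['cx']],[0,d['fy'],d['cy']],[0,0,1]])
H=np.array(d['hand_eye'])
for sl in (slice(0,10),[4,5,6,7,8,9],[0,1,2,3,6,7,8,9]):
    ok,r,t=cv2.solvePnP(ob[sl],px[sl],K,None)
    M=np.eye(4);M[:3,:3]=cv2.Rodrigues(r)[0];M[:3,3]=t[:,0]
    W=H@M;print((W[:3,3]*1000).round(1),R.from_matrix(W[:3,:3]).as_rotvec().round(3))
    print((cv2.projectPoints(ob[sl],r,t,K,None)[0][:,0]-px[sl]).round(1).tolist())
E
```

```text
[-1.5 -0.3 33.6] [-0.006  0.003 -0.002]
[[-2.8, 0.0], [2.2, 0.1], [-0.1, 0.4], [0.2, 0.3], [0.4, -2.1], [0.3, -2.0], [1.0, 0.9], [0.2, 0.8], [-0.7, 0.8], [-0.7, 0.8]]
[-1.   0.2 31.7] [-0.034  0.005 -0.009]
[[-0.3, -1.6], [0.0, -1.4], [-0.4, 0.9], [0.5, 0.9], [-0.6, 0.7], [0.7, 0.5]]
[-1.1 -0.1 34.4] [-0.008  0.016 -0.003]
[[-2.7, 0.1], [2.1, 0.1], [-0.2, -0.2], [0.4, -0.3], [1.3, 0.4], [0.2, 0.3], [-0.5, -0.2], [-0.6, -0.3]]
```

arm_command(moves=[[[0,0,0.08],[50,14,0],12],[[0,0,0.16],[95,26,0],12],[[0,0,0.24],[140,38,10],12],[[0,0,0.24],[185,50,20],12],[[0,0,0.24],[225,61,30],12],[[0,0,0.24],[245,67,37],12],[[0,0,0.24],[251,68,37],12],[[0,0,0.24],[251,68,37],12],[[0,0,0.24],[251,68,37],12],[[0,0,0.24],[251,68,37],12]])

```text
clock: 7.45
eef_pos: [0.5652, -0.0318, 0.1704]
orientation: [0.788, 0.616, -0.0, 0.0]
force: [0.2, -0.0, -3.0]
grip_width: 0.0168
grasp_force: 59.2
```

```bash
python3 - <<'E'
from h import *
import pickle
s=ctrl.state();print(s['clock'],s['eef_pos'],s['orientation'],s['force'],s['moment'],s['grip_width'])
d,C=cam('wrist');im=d['pixels'].copy()
yaw=-.241;mc=np.array([.565,-.0315])
def M(x,y,z): c,s_=np.cos(yaw),np.sin(yaw);return (mc[0]+c*x-s_*y,mc[1]+s_*x+c*y,z)
for h,z in((.032,.104),(.036,.104)):
    q=proj(d,C,[M(a*h,b*h,z) for a,b in((1,1),(1,-1),(-1,-1),(-1,1))]).round().astype(int);cv2.polylines(im,[q],True,(0,255,0),1)
d2,C2=cam('scene');
a=cv2.resize(im[60:360,130:430],(400,400));b=cv2.resize(d2['pixels'][150:300,225:375],(400,400),interpolation=cv2.INTER_CUBIC)
cv2.imwrite('pics/w4.png',np.hstack([a,b]))
E
```

```text
7.45 [ 0.56520928 -0.0318166   0.17037247] [ 7.87762097e-01  6.15979574e-01 -9.56260612e-05  1.84145330e-04] [ 0.19928071 -0.01606564 -2.95822543] [-0.04464488  0.02573566  0.06413907] 0.016765871094030386
```

View pics/w4.png

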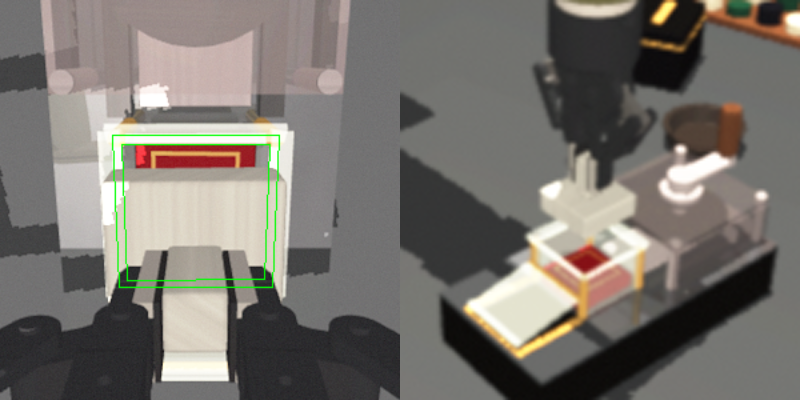

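The weight at left crop (196,240) is centred across the magazine rim (100..293) and square to it. TCP needs +1.3 mm along the tool x axis. Lowering.

arm_command(moves=[[[0,0,0],[1.3,0,10],12],[[0,0,0],[1.3,0,20],12],[[0,0,0],[1.3,0,25],12],[[0,0,0],[1.3,0,29],12],[[0,0,0],[1.3,0,33],12],[[0,0,0],[1.3,0,37],12],[[0,0,0],[1.3,0,40],12],[[0,0,0],[1.3,0,40],12]])

```text
clock: 8.35
eef_pos: [0.5655, -0.0294, 0.1299]
orientation: [0.787, 0.617, -0.0, -0.0]
force: [-0.4, -1.0, -4.4]
grip_width: 0.0172
grasp_force: 59.4
```

arm_command(moves=[[[0,0,0],[0,0,4],12],[[0,0,0],[0,0,8],12],[[0,0,0],[0,0,12],12],[[0,0,0],[0,0,15],12],[[0,0,0],[0,0,18],12],[[0,0,0],[0,0,18],12]])

```text
clock: 8.95
eef_pos: [0.5653, -0.0293, 0.1116]
orientation: [0.787, 0.617, -0.0, -0.0]
force: [-0.1, -3.5, -4.9]
grip_width: 0.0169
grasp_force: 59.2
```

arm_command(moves=[[[0,0,0],[-0.8,0,1],12],[[0,0,0],[-0.8,0,3],12],[[0,0,0],[-0.8,0,5],12],[[0,0,0],[-0.8,0,6],12],[[0,0,0],[-0.8,0,6],12]])

```text
clock: 9.45
eef_pos: [0.5653, -0.0298, 0.106]
orientation: [0.787, 0.617, -0.0, -0.0]
force: [0.4, -0.2, -3.3]
grip_width: 0.0171
grasp_force: 59.5
```

arm_command(moves=[[[0,0,0],[0,0,1],12],[[0,0,0],[0,0,2],12],[[0,0,0],[0,0,2],12]])

```text
clock: 9.75
eef_pos: [0.5653, -0.03, 0.1041]
orientation: [0.787, 0.617, -0.0, -0.0]
force: [0.3, 0.9, -3.9]
grip_width: 0.0169
grasp_force: 59.4
```

arm_command(moves=[[[0,0,0],[0,0,1],12],[[0,0,0],[0,0,1],12]])

```text
clock: 9.95
eef_pos: [0.5656, -0.0299, 0.1038]
orientation: [0.787, 0.617, 0.0, 0.0]
force: [-2.2, 1.8, 2.2]
grip_width: 0.0172
grasp_force: 60.1
```

arm_command(moves=[[[0,0,0],[0,0,0],26],[[0,0,0],[0,0,0],26],[[0,0,0],[0,0,0],26],[[0,0,0],[0,0,-10],26],[[0,0,0],[0,0,-30],26],[[0,0,0],[0,0,-70],30],[[0,0,0],[0,0,-115],50],[[0,0,0],[0,0,-115],50]])

```text
clock: 10.75
eef_pos: [0.5695, -0.0305, 0.2274]
orientation: [0.787, 0.617, 0.005, 0.005]
force: [0.5, 0.8, 0.5]
grip_width: 0.05
grasp_force: 0.0
```

```bash
python3 - <<'E'
from h import *
import pickle
s=ctrl.state();print(s['clock'],s['eef_pos'],s['orientation'],s['force'])
d,C=cam('wrist');pickle.dump((d,C),open('w5.pkl','wb'));im=d['pixels'].copy()
for l in('crank_grip','weight'):print(l,[(b['box'],round(b['conf'],2)) for b in viewer.boxes_of(l,'wrist')])
d2,C2=cam('top');print([(b['box'],round(b['conf'],2)) for b in viewer.boxes_of('crank_grip','top')])
d3,_=cam('scene')
a=cv2.resize(im,(533,400));b=cv2.resize(d3['pixels'][150:300,240:340],(267,400),interpolation=cv2.INTER_CUBIC)
cv2.imwrite('pics/w5.png',np.hstack([a,b]))
E
```

```text
10.75 [ 0.56946569 -0.03054546  0.22742591] [0.78724425 0.6166064  0.00453476 0.0047404 ] [0.51950012 0.81811375 0.45826278]
crank_grip [([244.8, 0.0, 46.2, 46.4], 0.59)]
weight [([230.2, 157.9, 75.6, 76.1], 0.79)]
[([207.3, 164.8, 31.4, 18.0], 0.52)]
```

View pics/w5.png

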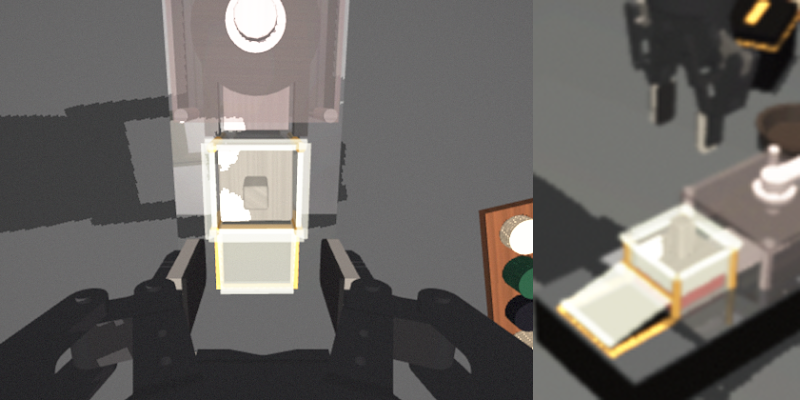

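Right crop: the weight sits level in the magazine on the crimson stack, square in the wrist view at (256,190). Now to the crank handle.

arm_command(moves=[[[0,0,0],[40,0,0],60],[[0,0,0],[80,1,0],60],[[0,0,0],[120,1,0],60],[[0,0,0],[155,2,0],60],[[0,0,0],[172,2,0],60],[[0,0,0],[178,2,0],60],[[0,0,0],[178,2,0],60],[[0,0,0],[178,2,0],60],[[0,0,0],[178,2,0],60]])

```text
clock: 11.95
eef_pos: [0.61, 0.1409, 0.2183]
orientation: [0.788, 0.616, -0.0, 0.0]
force: [0.2, -0.1, 0.7]
grip_width: 0.0599
grasp_force: 0.0
```

```bash
python3 - <<'E'
from h import *
s=ctrl.state();print(s['clock'],s['eef_pos'],s['orientation'],s['force'])
T=R.from_quat(s['orientation']).as_matrix()
d,C=cam('wrist');im=d['pixels'].copy()
m=viewer.cut_out('crank_grip','wrist')
for b in m[:2]: print(b['box'],b['conf'])
E=lambda c,r:proj(d,C,[c+r*np.array([np.cos(t),np.sin(t),0]) for t in np.linspace(0,6.28,40)]).round().astype(int)
cv2.polylines(im,[E(np.array([.610,.143,.184]),.011)],True,(0,255,0),1)
cv2.polylines(im,[E(np.array([.5935,.085,.130]),.011)],True,(0,255,0),1)
print('tool target',(T.T@(np.array([.610,.143,.145])-s['eef_pos'])*1000).round(1))
cv2.imwrite('pics/w6.png',cv2.resize(im[0:420,70:490],(600,600)))
E
```

```text
11.95 [0.60998659 0.14086373 0.21826496] [ 7.87777950e-01  6.15959301e-01 -1.73764928e-04  1.03150545e-04] [ 0.24935117 -0.08549728  0.67313706]
[254.6, 193.2, 42.5, 118.9] 0.73
tool target [ 2.1 -0.5 73.3]
```

View pics/w6.png

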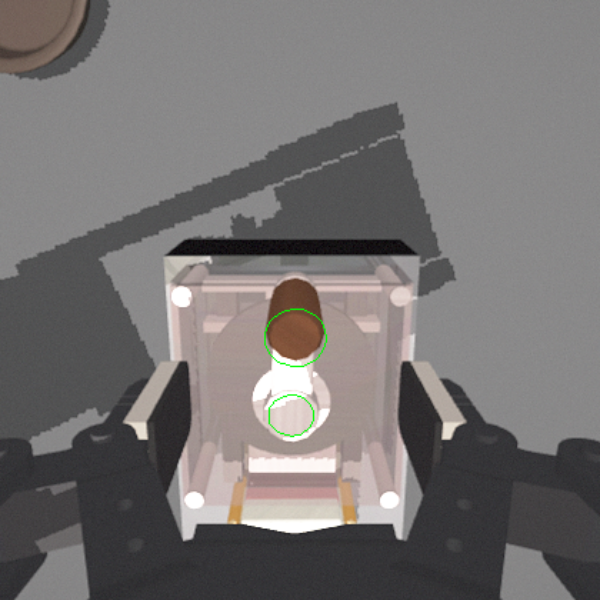

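The handle top is at (296,331), about 1–2 mm further along tool +x than modelled, and centred in y. The fingers straddle it cleanly, so I go down and grip.

arm_command(moves=[[[0,0,0],[3,0,20],60],[[0,0,0],[3,0,45],60],[[0,0,0],[3,0,65],60],[[0,0,0],[3,0,72],60],[[0,0,0],[3,0,72],60],[[0,0,0],[3,0,72],15],[[0,0,0],[3,0,72],15],[[0,0,0],[3,0,72],15],[[0,0,0],[3,0,72],15],[[0,0,0],[3,0,72],15],[[0,0,0],[3,0,72],15]], newtons=80)

```text
clock: 13.15
eef_pos: [0.6118, 0.1453, 0.1482]
orientation: [0.787, 0.617, 0.001, 0.001]
force: [-0.3, -0.3, 6.6]
grip_width: 0.0198
grasp_force: 78.4
```

```bash
python3 - <<'E'
import numpy as np
# 20 rows a call, 0.12 rad/row from 0.04
for k in range(7):
    t0=.04+2.0*k if 0 else .04+2.0*k
    t=t0+.1*np.arange(1,21)
    print(round(t0,2),[[float(round(60*(np.cos(a)-np.cos(t0)),1)),float(round(60*(np.sin(a)-np.sin(t0)),1))] for a in t])
E
```

```text
0.04 [[-0.5, 6.0], [-1.7, 11.9], [-3.4, 17.6], [-5.7, 23.2], [-8.5, 28.4], [-11.8, 33.4], [-15.6, 38.1], [-19.9, 42.3], [-24.6, 46.1], [-29.6, 49.3], [-34.9, 52.1], [-40.5, 54.3], [-46.2, 56.0], [-52.1, 57.1], [-58.1, 57.6], [-64.1, 57.5], [-70.1, 56.7], [-75.9, 55.4], [-81.6, 53.6], [-87.1, 51.1]]
2.04 [[-5.2, -3.0], [-10.1, -6.5], [-14.6, -10.4], [-18.7, -14.8], [-22.3, -19.6], [-25.5, -24.7], [-28.1, -30.1], [-30.2, -35.7], [-31.7, -41.5], [-32.6, -47.4], [-32.9, -53.4], [-32.6, -59.4], [-31.7, -65.3], [-30.2, -71.2], [-28.2, -76.8], [-25.6, -82.2], [-22.4, -87.3], [-18.8, -92.1], [-14.7, -96.5], [-10.2, -100.5]]
4.04 [[4.9, -3.5], [10.1, -6.5], [15.5, -8.9], [21.2, -10.8], [27.1, -12.2], [33.0, -12.9], [39.0, -13.0], [45.0, -12.6], [50.9, -11.5], [56.7, -9.9], [62.3, -7.7], [67.6, -4.9], [72.6, -1.6], [77.3, 2.1], [81.6, 6.3], [85.4, 11.0], [88.7, 15.9], [91.6, 21.2], [93.9, 26.8], [95.6, 32.5]]
6.04 [[1.2, 5.9], [1.7, 11.9], [1.7, 17.9], [1.0, 23.8], [-0.2, 29.7], [-2.0, 35.4], [-4.4, 40.9], [-7.3, 46.2], [-10.7, 51.1], [-14.6, 55.6], [-18.9, 59.8], [-23.7, 63.5], [-28.7, 66.7],
[... 308 characters left out ...]
53.9], [-48.9, -59.9], [-48.5, -65.9], [-47.5, -71.8], [-45.9, -77.6], [-43.8, -83.2], [-41.1, -88.5], [-37.9, -93.6]]
10.04 [[3.7, -4.7], [7.9, -9.0], [12.4, -12.9], [17.4, -16.3], [22.6, -19.3], [28.1, -21.6], [33.8, -23.4], [39.7, -24.6], [45.7, -25.3], [51.7, -25.3], [57.6, -24.7], [63.5, -23.6], [69.3, -21.8], [74.8, -19.5], [80.1, -16.7], [85.0, -13.3], [89.7, -9.5], [93.9, -5.2], [97.6, -0.5], [100.9, 4.5]]
12.04 [[2.8, 5.3], [5.0, 10.9], [6.6, 16.7], [7.6, 22.6], [8.1, 28.6], [8.0, 34.6], [7.2, 40.5], [5.9, 46.4], [4.0, 52.0], [1.5, 57.5], [-1.5, 62.7], [-5.0, 67.6], [-9.0, 72.1], [-13.4, 76.1], [-18.1, 79.8], [-23.3, 82.9], [-28.7, 85.5], [-34.3, 87.5], [-40.1, 89.0], [-46.1, 89.9]]
```

arm_command(moves=[[[0,0,0],[0,2,0],15],[[0,0,0],[-0.5,6,0],15],[[0,0,0],[-1.7,11.9,0],15],[[0,0,0],[-3.4,17.6,0],15],[[0,0,0],[-5.7,23.2,0],15],[[0,0,0],[-8.5,28.4,0],15],[[0,0,0],[-11.8,33.4,0],15],[[0,0,0],[-15.6,38.1,0],15],[[0,0,0],[-19.9,42.3,0],15],[[0,0,0],[-24.6,46.1,0],15],[[0,0,0],[-29.6,49.3,0],15]])

```text
clock: 14.25
eef_pos: [0.6522, 0.1062, 0.1482]
orientation: [0.787, 0.617, 0.002, -0.0]
force: [-3.2, 7.5, 7.5]
grip_width: 0.0199
grasp_force: 78.6
```

```bash
cat >> h.py <<'E'
def st():
    s=ctrl.state();T=R.from_quat(s['orientation']).as_matrix()
    p=s['eef_pos']-np.array([.5935,.085,0]);q=T.T@p
    print(s['clock'],'pos rel hub (tool mm)',(q[:2]*1000).round(1),'r',(np.hypot(*q[:2])*1000).round(1),'ang',np.arctan2(q[1],q[0]).round(3),'F tool',(T.T@s['force']).round(1),s['grip_width'].round(4))
E
python3 -c "from h import *;st()"
```

```text
Traceback (most recent call last):
  File "h.py", line 22, in st
    print(s['clock'],'pos rel hub (tool mm)',(q[:2]*1000).round(1),'r',(np.hypot(*q[:2])*1000).round(1),'ang',np.arctan2(q[1],q[0]).round(3),'F tool',(T.T@s['force']).round(1),s['grip_width'].round(4))
                                                                                                                                                                                ^^^^^^^^^^^^^^^^^^^^^
AttributeError: 'float' object has no attribute 'round'
```

```bash
sed -i "s/s\['grip_width'\].round(4)/round(s['grip_width'],4)/" h.py; python3 - <<'E'
from h import *
st()
for t0 in(1.04,3.04,5.04,7.04,9.04,11.04):
    t=t0+.1*np.arange(1,21)
    print(round(t0,2),[[float(round(60*(np.cos(a)-np.cos(t0)),1)),float(round(60*(np.sin(a)-np.sin(t0)),1))] for a in t])
E
```

```text
14.25 pos rel hub (tool mm) [35.  52.1] r 62.8 ang 0.98 F tool [ 6.6 -4.9 -7.5] 0.0199
1.04 [[-5.3, 2.8], [-10.9, 5.0], [-16.6, 6.7], [-22.5, 7.7], [-28.5, 8.2], [-34.5, 8.1], [-40.5, 7.4], [-46.3, 6.1], [-52.0, 4.2], [-57.5, 1.8], [-62.7, -1.2], [-67.6, -4.7], [-72.1, -8.6], [-76.2, -13.0], [-79.8, -17.8], [-83.0, -22.9], [-85.6, -28.3], [-87.7, -33.9], [-89.2, -39.7], [-90.1, -45.7]]
3.04 [[-0.3, -6.0], [-0.0, -12.0], [0.9, -17.9], [2.3, -23.7], [4.4, -29.4], [7.0, -34.8], [10.1, -39.9], [13.7, -44.7], [17.8, -49.1], [22.3, -53.0], [27.2, -56.5], [32.4, -59.5], [37.9, -62.0], [43.5, -63.9], [49.4, -65.2], [55.4, -65.9], [61.3, -66.1], [67.3, -65.6], [73.2, -64.5], [79.0, -62.9]]
5.04 [[5.6, 2.2], [10.9, 5.0], [15.9, 8.2], [20.6, 12.0], [24.9, 16.2], [28.7, 20.8], [32.1, 25.8], [34.9, 31.1], [37.2, 36.6], [38.9, 42.4], [40.1, 48.2], [40.6, 54.2], [40.6, 60.2], [40.0, 66.2], [38.7, 72.0], [36.9, 77.8], [34.5, 83.3], [31.6, 88.5], [28.2, 93.4], [24.3, 98.0]]
7.04 [[-4.3, 4.1], [-9.1, 7.8], [-14.1, 11.1], [-19.5, 13.7], [-25.1, 15.9], [-30.9, 17.4], [-36.8, 18.4], [-42.8, 18.8], [-48.8, 18.6], [-54.7, 17.8], [-60.5, 16.4], [-66.2, 14.4], [-71.6, 11.9], [-76.8, 8.8], [-81.6, 5.2], [-86.1, 1.2], [-90.1, -3.2], [-93.7, -8.1], [-96.7, -13.2], [-99.2, -18.7]]
9.04 [[-2.0, -5.7], [-3.4, -11.5], [-4.2, -17.4], [-4.4, -23.4], [-4.0, -29.4], [-3.0, -35.3], [-1.4, -41.1], [0.7, -46.7], [3.4, -52.1], [6.6, -57.1], [10.3, -61.9], [14.5, -66.2], [19.0, -70.1], [24.0, -73.5], [29.2, -76.4], [34.7, -78.8], [40.4, -80.6], [46.3, -81.8], [52.3, -82.4], [58.3, -82.5]]
11.04 [[6.0, 0.6], [11.9, 1.7], [17.6, 3.5], [23.1, 5.8], [28.4, 8.6], [33.4, 12.0], [38.0, 15.8], [42.2, 20.1], [45.9, 24.8], [49.2, 29.8], [52.0, 35.1], [54.2, 40.7], [55.8, 46.5], [56.9, 52.4], [57.3, 58.4], [57.2, 64.4], [56.4, 70.3], [55.1, 76.2], [53.2, 81.8], [50.7, 87.3]]
```

arm_command(moves=[[[0,0,0],[-5.3,2.8,0],15],[[0,0,0],[-10.9,5.0,0],15],[[0,0,0],[-16.6,6.7,0],15],[[0,0,0],[-22.5,7.7,0],15],[[0,0,0],[-28.5,8.2,0],15],[[0,0,0],[-34.5,8.1,0],15],[[0,0,0],[-40.5,7.4,0],15],[[0,0,0],[-46.3,6.1,0],15],[[0,0,0],[-52.0,4.2,0],15],[[0,0,0],[-57.5,1.8,0],15]])

```text
clock: 15.25
eef_pos: [0.6426, 0.0512, 0.1484]
orientation: [0.787, 0.617, 0.004, 0.001]
force: [12.2, 10.8, -1.4]
grip_width: 0.0203
grasp_force: 78.2
```

```bash
python3 -c "from h import *;st()"
```

```text
15.25 pos rel hub (tool mm) [-20.3  56.8] r 60.3 ang 1.913 F tool [13.4  9.3  1.5] 0.0203
```

arm_command(moves=[[[0,0,0],[-5.2,-3.0,0],15],[[0,0,0],[-10.1,-6.5,0],15],[[0,0,0],[-14.6,-10.4,0],15],[[0,0,0],[-18.7,-14.8,0],15],[[0,0,0],[-22.3,-19.6,0],15],[[0,0,0],[-25.5,-24.7,0],15],[[0,0,0],[-28.1,-30.1,0],15],[[0,0,0],[-30.2,-35.7,0],15],[[0,0,0],[-31.7,-41.5,0],15],[[0,0,0],[-32.6,-47.4,0],15]])

```text
clock: 16.25
eef_pos: [0.5876, 0.0281, 0.1483]
orientation: [0.787, 0.617, 0.002, 0.002]
force: [5.1, 1.2, 2.6]
grip_width: 0.0198
grasp_force: 78.9
```

```bash
python3 -c "from h import *;st()"
```

```text
16.25 pos rel hub (tool mm) [-56.5   8.7] r 57.1 ang 2.989 F tool [ 2.4  4.7 -2.6] 0.0198
```

arm_command(moves=[[[0,0,0],[-0.3,-6.0,0],15],[[0,0,0],[0,-12.0,0],15],[[0,0,0],[0.9,-17.9,0],15],[[0,0,0],[2.3,-23.7,0],15],[[0,0,0],[4.4,-29.4,0],15],[[0,0,0],[7.0,-34.8,0],15],[[0,0,0],[10.1,-39.9,0],15],[[0,0,0],[13.7,-44.7,0],15],[[0,0,0],[17.8,-49.1,0],15],[[0,0,0],[22.3,-53.0,0],15]])

```text
clock: 17.25
eef_pos: [0.5398, 0.0641, 0.1482]
orientation: [0.787, 0.617, 0.001, -0.0]
force: [-2.7, 5.8, 9.4]
grip_width: 0.0195
grasp_force: 79.6
```

```bash
python3 -c "from h import *;st()"
```

```text
17.25 pos rel hub (tool mm) [-32.8 -46.9] r 57.2 ang -2.181 F tool [ 5.  -4.  -9.3] 0.0195
```

arm_command(moves=[[[0,0,0],[4.9,-3.5,0],15],[[0,0,0],[10.1,-6.5,0],15],[[0,0,0],[15.5,-8.9,0],15],[[0,0,0],[21.2,-10.8,0],15],[[0,0,0],[27.1,-12.2,0],15],[[0,0,0],[33.0,-12.9,0],15],[[0,0,0],[39.0,-13.0,0],15],[[0,0,0],[45.0,-12.6,0],15],[[0,0,0],[50.9,-11.5,0],15],[[0,0,0],[56.7,-9.9,0],15],[[0,0,0],[62.3,-7.7,0],15],[[0,0,0],[67.6,-4.9,0],15],[[0,0,0],[72.6,-1.6,0],15],[[0,0,0],[77.3,2.1,0],15],[[0,0,0],[81.6,6.3,0],15],[[0,0,0],[85.4,11.0,0],15],[[0,0,0],[88.7,15.9,0],15],[[0,0,0],[91.6,21.2,0],15],[[0,0,0],[93.9,26.8,0],15],[[0,0,0],[95.6,32.5,0],15]])

```text
clock: 19.25
eef_pos: [0.5948, 0.1477, 0.1482]
orientation: [0.787, 0.617, 0.001, 0.001]
force: [-2.5, -1.4, 9.9]
grip_width: 0.0199
grasp_force: 79.5
```

```bash
python3 -c "from h import *;st()"
```

```text
19.25 pos rel hub (tool mm) [ 61.3 -13.5] r 62.8 ang -0.216 F tool [-1.9 -2.  -9.9] 0.0199
```

arm_command(moves=[[[0,0,0],[1.2,5.9,0],15],[[0,0,0],[1.7,11.9,0],15],[[0,0,0],[1.7,17.9,0],15],[[0,0,0],[1.0,23.8,0],15],[[0,0,0],[-0.2,29.7,0],15],[[0,0,0],[-2.0,35.4,0],15],[[0,0,0],[-4.4,40.9,0],15],[[0,0,0],[-7.3,46.2,0],15],[[0,0,0],[-10.7,51.1,0],15],[[0,0,0],[-14.6,55.6,0],15]])

```text
clock: 20.25
eef_pos: [0.6451, 0.1208, 0.1482]
orientation: [0.787, 0.617, 0.001, 0.0]
force: [-1.9, 2.1, 9.5]
grip_width: 0.0196
grasp_force: 79.5
```

```bash
python3 -c "from h import *;st()"
```

```text
20.25 pos rel hub (tool mm) [47.3 41.8] r 63.2 ang 0.723 F tool [ 1.6 -2.3 -9.5] 0.0196
```

arm_command(moves=[[[0,0,0],[-4.3,4.1,0],15],[[0,0,0],[-9.1,7.8,0],15],[[0,0,0],[-14.1,11.1,0],15],[[0,0,0],[-19.5,13.7,0],15],[[0,0,0],[-25.1,15.9,0],15],[[0,0,0],[-30.9,17.4,0],15],[[0,0,0],[-36.8,18.4,0],15],[[0,0,0],[-42.8,18.8,0],15],[[0,0,0],[-48.8,18.6,0],15],[[0,0,0],[-54.7,17.8,0],15]])

```text
clock: 21.25
eef_pos: [0.6509, 0.0658, 0.1483]
orientation: [0.787, 0.617, 0.004, 0.0]
force: [9.7, 13.1, 2.1]
grip_width: 0.0197
grasp_force: 78.8
```

```bash
python3 -c "from h import *;st()"
```

```text
21.25 pos rel hub (tool mm) [-4.1 61. ] r 61.2 ang 1.638 F tool [15.   6.3 -1.9] 0.0197
```

arm_command(moves=[[[0,0,0],[-5.8,-1.4,0],15],[[0,0,0],[-11.5,-3.4,0],15],[[0,0,0],[-16.9,-5.9,0],15],[[0,0,0],[-22.1,-9.0,0],15],[[0,0,0],[-26.9,-12.5,0],15],[[0,0,0],[-31.4,-16.6,0],15],[[0,0,0],[-35.4,-21.0,0],15],[[0,0,0],[-38.9,-25.8,0],15],[[0,0,0],[-42.0,-31.0,0],15],[[0,0,0],[-44.5,-36.4,0],15],[[0,0,0],[-46.5,-42.1,0],15],[[0,0,0],[-47.9,-47.9,0],15],[[0,0,0],[-48.7,-53.9,0],15],[[0,0,0],[-48.9,-59.9,0],15],[[0,0,0],[-48.5,-65.9,0],15],[[0,0,0],[-47.5,-71.8,0],15],[[0,0,0],[-45.9,-77.6,0],15],[[0,0,0],[-43.8,-83.2,0],15],[[0,0,0],[-41.1,-88.5,0],15],[[0,0,0],[-37.9,-93.6,0],15]])

```text
clock: 23.25
eef_pos: [0.5488, 0.0493, 0.1481]
orientation: [0.787, 0.617, 0.001, -0.0]
force: [-2.3, 4.6, 10.9]
grip_width: 0.0199
grasp_force: 79.8
```

arm_command(moves=[[[0,0,0],[3.7,-4.7,0],15],[[0,0,0],[7.9,-9.0,0],15],[[0,0,0],[12.4,-12.9,0],15],[[0,0,0],[17.4,-16.3,0],15],[[0,0,0],[22.6,-19.3,0],15],[[0,0,0],[28.1,-21.6,0],15],[[0,0,0],[33.8,-23.4,0],15],[[0,0,0],[39.7,-24.6,0],15],[[0,0,0],[45.7,-25.3,0],15],[[0,0,0],[51.7,-25.3,0],15],[[0,0,0],[57.6,-24.7,0],15],[[0,0,0],[63.5,-23.6,0],15],[[0,0,0],[69.3,-21.8,0],15],[[0,0,0],[74.8,-19.5,0],15],[[0,0,0],[80.1,-16.7,0],15],[[0,0,0],[85.0,-13.3,0],15],[[0,0,0],[89.7,-9.5,0],15],[[0,0,0],[93.9,-5.2,0],15],[[0,0,0],[97.6,-0.5,0],15],[[0,0,0],[100.9,4.5,0],15]])

```text
clock: 25.25
eef_pos: [0.5781, 0.1453, 0.1481]
orientation: [0.787, 0.617, 0.001, 0.001]
force: [-1.4, -2.0, 9.5]
grip_width: 0.0198
grasp_force: 79.6
```

```bash
python3 - <<'E'
from h import *
st()
for t0,n in((12.04,10),(13.04,5),(13.34,12)):
    t=t0+(.1 if n==10 else .05)*np.arange(1,n+1)
    print(round(t0,2),[[float(round(60*(np.cos(a)-np.cos(t0)),1)),float(round(60*(np.sin(a)-np.sin(t0)),1))] for a in t])
E
```

```text
25.25 pos rel hub (tool mm) [ 54.9 -29. ] r 62.1 ang -0.486 F tool [-2.2 -0.9 -9.5] 0.0198
12.04 [[2.8, 5.3], [5.0, 10.9], [6.6, 16.7], [7.6, 22.6], [8.1, 28.6], [8.0, 34.6], [7.2, 40.5], [5.9, 46.4], [4.0, 52.0], [1.5, 57.5]]
13.04 [[-1.4, 2.6], [-3.0, 5.2], [-4.7, 7.7], [-6.5, 10.1], [-8.4, 12.4]]
13.34 [[-2.1, 2.1], [-4.4, 4.1], [-6.7, 5.9], [-9.2, 7.7], [-11.7, 9.3], [-14.3, 10.8], [-17.0, 12.2], [-19.7, 13.4], [-22.5, 14.5], [-25.4, 15.4], [-28.2, 16.3], [-31.2, 16.9]]
```

arm_command(moves=[[[0,0,0],[2.8,5.3,0],15],[[0,0,0],[5.0,10.9,0],15],[[0,0,0],[6.6,16.7,0],15],[[0,0,0],[7.6,22.6,0],15],[[0,0,0],[8.1,28.6,0],15],[[0,0,0],[8.0,34.6,0],15],[[0,0,0],[7.2,40.5,0],15],[[0,0,0],[5.9,46.4,0],15],[[0,0,0],[4.0,52.0,0],15],[[0,0,0],[1.5,57.5,0],15]])

```text
clock: 26.25
eef_pos: [0.6341, 0.1333, 0.1482]
orientation: [0.787, 0.617, 0.001, 0.0]
force: [-3.2, 1.8, 9.8]
grip_width: 0.0203
grasp_force: 79.7
```

```bash
cat >> h.py <<'E'
def tang():
    s=ctrl.state();T=R.from_quat(s['orientation']).as_matrix();q=T.T@(s['eef_pos']-np.array([.594,.0867,0]));a=np.arctan2(q[1],q[0]);F=T.T@s['force']
    print('ang',round(a,3),'arc mm',round(a*60,1),'Ft',round(-F[0]*np.sin(a)+F[1]*np.cos(a),1),'Fr',round(F[0]*np.cos(a)+F[1]*np.sin(a),1),'v',round(float(abs(s['joint_velocities']).max()),3))
E
python3 -c "from h import *;st();tang()"
```

```text
26.25 pos rel hub (tool mm) [56.8 28.1] r 63.4 ang 0.459 F tool [ 1.  -3.6 -9.8] 0.0203
ang 0.471 arc mm 28.2 Ft -3.6 Fr -0.7 v 0.118
```

Now slow, in small steps.

arm_command(moves=[[[0,0,0],[-1.4,2.6,0],15],[[0,0,0],[-3.0,5.2,0],15],[[0,0,0],[-4.7,7.7,0],15],[[0,0,0],[-6.5,10.1,0],15],[[0,0,0],[-8.4,12.4,0],15]])

```text
clock: 26.75
eef_pos: [0.644, 0.1225, 0.1482]
orientation: [0.787, 0.617, 0.001, 0.0]
force: [-1.3, 2.8, 9.1]
grip_width: 0.0198
grasp_force: 79.6
```

```bash
python3 - <<'E'
from h import *
tang()
for t0 in (13.29,13.44,13.59,13.74,13.89):
    t=t0+.05*np.arange(1,4)
    print(round(t0,2),[[float(round(60*(np.cos(a)-np.cos(t0)),1)),float(round(60*(np.sin(a)-np.sin(t0)),1))] for a in t])
E
```

```text
ang 0.708 arc mm 42.5 Ft -3.0 Fr 0.6 v 0.039
13.29 [[-2.0, 2.2], [-4.2, 4.3], [-6.4, 6.3]]
13.44 [[-2.3, 1.9], [-4.8, 3.6], [-7.3, 5.2]]
13.59 [[-2.6, 1.5], [-5.3, 2.9], [-8.0, 4.1]]
13.74 [[-2.8, 1.1], [-5.6, 2.0], [-8.5, 2.8]]
13.89 [[-2.9, 0.7], [-5.9, 1.2], [-8.9, 1.5]]
```

arm_command(moves=[[[0,0,0],[-2.0,2.2,0],15],[[0,0,0],[-4.2,4.3,0],15],[[0,0,0],[-6.4,6.3,0],15]])

```text
clock: 27.05
eef_pos: [0.6484, 0.1152, 0.1482]
orientation: [0.787, 0.617, 0.001, -0.0]
force: [-2.9, 5.6, 9.2]
grip_width: 0.0199
grasp_force: 79.7
```

```bash
python3 -c "from h import *;tang()"
```

```text
ang 0.845 arc mm 50.7 Ft -6.3 Fr 0.1 v 0.043
```

arm_command(moves=[[[0,0,0],[-2.3,1.9,0],15],[[0,0,0],[-4.8,3.6,0],15]])

```text
clock: 27.25
eef_pos: [0.6508, 0.1099, 0.1482]
orientation: [0.787, 0.617, 0.001, -0.0]
force: [-2.2, 5.1, 8.3]
grip_width: 0.0195
grasp_force: 79.6
```

```bash
python3 -c "from h import *;tang()"
```

```text
ang 0.938 arc mm 56.3 Ft -5.6 Fr -0.1 v 0.046
```

arm_command(moves=[[[0,0,0],[-2.5,1.6,0],15],[[0,0,0],[-5.1,3.1,0],15]])

```text
clock: 27.45
eef_pos: [0.6523, 0.1058, 0.1482]
orientation: [0.787, 0.617, 0.002, -0.001]
force: [-3.9, 14.9, 9.1]
grip_width: 0.0198
grasp_force: 79.7
```

```bash
python3 -c "from h import *;tang()"
```

```text
ang 1.005 arc mm 60.3 Ft -15.4 Fr 1.1 v 0.046
```

The load jumped from 5.6 to 15.4 N within 4 mm at ~1.0 rad, where it was light in the earlier turns. That is the empty lock. I ease off slightly and look before letting go.

arm_command(moves=[[[0,0,0],[2,-1,0],15]])

```text
clock: 27.55
eef_pos: [0.6519, 0.1072, 0.1482]
orientation: [0.787, 0.617, 0.002, -0.001]
force: [-3.6, 6.6, 10.8]
grip_width: 0.0199
grasp_force: 79.8
```

```bash
python3 - <<'E'
from h import *
tang()
d3,_=cam('scene');d2,_=cam('top')
b=cv2.resize(d3['pixels'][170:320,230:380],(400,400),interpolation=cv2.INTER_CUBIC)
a=cv2.resize(d2['pixels'][140:240,200:335],(400,296),interpolation=cv2.INTER_CUBIC)
o=np.zeros((400,800,3),np.uint8);o[:,:400]=b;o[:296,400:]=a
cv2.imwrite('pics/e1.png',o)
def red(im):
    m=(im[...,2]>120)&(im[...,1]<70)&(im[...,0]<80);return int(m.sum())
print('red px scene now/before',red(d3['pixels']),red(cv2.imread('pics/scene0.png')))
E
```

```text
ang 0.983 arc mm 59.0 Ft -7.5 Fr -1.1 v 0.04
red px scene now/before 1250 3269
```

View pics/e1.png

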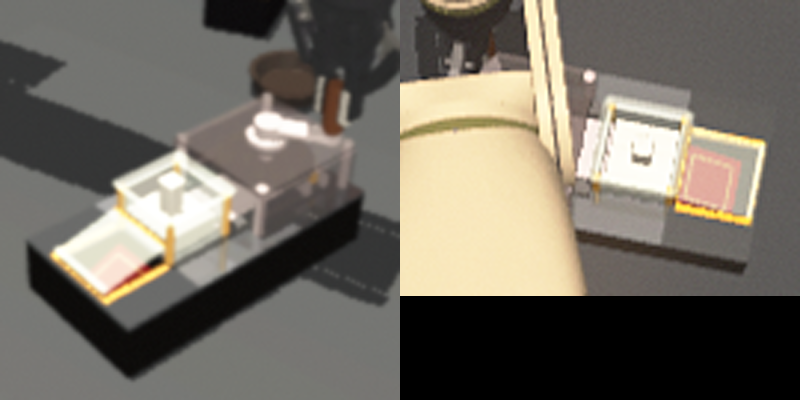

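The plaques now lie under the flap (left (105,265), right (712,180)). The magazine holds only the weight, low and square at (170,190). Let go and retreat upward.

arm_command(moves=[[[0,0,0],[0,0,0],30],[[0,0,0],[0,0,0],45],[[0,0,0],[0,0,0],60],[[0,0,0],[0,0,0],60],[[0,0,0],[0,0,-15],60],[[0,0,0],[0,0,-40],60],[[0,0,0],[0,0,-70],60],[[0,0,0],[0,0,-95],60],[[0,0,0],[0,0,-110],60],[[0,0,0],[0,0,-110],60],[[0,0,0],[0,0,-110],60]])

```text
clock: 28.75
eef_pos: [0.6516, 0.1048, 0.2558]
orientation: [0.787, 0.617, -0.0, -0.0]
force: [-0.1, 0.5, -0.4]
grip_width: 0.0598
grasp_force: 0.0
```

```bash
python3 - <<'E'
from h import *
s=ctrl.state();print(s['eef_pos'],s['force'])
for c in('wrist','scene'):
    d,C=cam(c)
    for l in('crank_grip','weight','plaque0'):
        for b in viewer.boxes_of(l,c)[:2]:
            x=b['box'];print(c,l,x,round(b['conf'],2))
            if l=='crank_grip' and c=='wrist':print(unproj(d,C,(x[0]+x[2]/2,x[1]+x[3]-x[2]/2),.184))
E
```

```text
[0.65160366 0.1048463  0.25578613] [-0.14998895  0.47789153 -0.35949893]
wrist crank_grip [191.3, 172.6, 88.9, 82.4] 0.73
[[0.62823323 0.11571967 0.184     ]]
wrist crank_grip [195.1, 320.9, 60.9, 46.4] 0.49
[[0.59775377 0.03172043 0.184     ]]
wrist weight [192.9, 318.8, 62.5, 48.9] 0.71
wrist weight [193.3, 173.6, 89.8, 83.7] 0.18
scene crank_grip [326.1, 200.3, 32.5, 22.4] 0.73
scene weight [184.4, 280.5, 15.2, 21.5] 0.74
scene weight [158.7, 331.1, 24.5, 25.7] 0.64
scene plaque0 [305.9, 149.1, 35.8, 31.3] 0.65
```

```bash
python3 -c "from h import *;print(ctrl.finish_job())"
```

```text
the job is handed in; nothing more can be done
None
```

I set the weight squarely in the magazine, cranked both plaques down the slot and stopped at the empty lock with about 15 N at the handle; I then let go and handed the job in at about 29 s, and no verdict came back.

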